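Spray the sample board

TASK

The plywood sample board in the spray jig needs a coat: press the cap of the squat, wide can that faces it all the way down, then let go so that the cap springs back up. Do not press the caps of the other two, the tall slim can and the square white pump bottle.

Things in the scene. Friction and masses are not known exactly. Their poses are not given: they have to be found in the camera images.
- squat_top (a point): centre of the flat top of the black cap to press, 145 mm above the table at rest; moves with the cap. Cap: upright cylinder, 40 mm across, 22 mm clear of the can's shoulder. Can: aluminium, 86 mm across, upright, fixed. Local -x: the way the nozzle points, where the fixed sample board stands 135 mm off (120 wide, 12 thick, top 93 mm up). The three dispensers stand 150 mm or more apart, in any order.
- squat_cap (a joint): travel of the squat can's cap in metres: 0 = up, at rest; 0.010 = fully down against its stop. A spring pushes it back up: about 4 N starts it moving, about 11 N holds it fully down.
- slim_cap (a joint): travel of the cap of the tall slim aluminium can (52 mm across, cap 30 mm across, cap top 190 mm above the table, fixed in a 90 mm square plywood foot): 0 = up, 0.010 m = fully down, same spring. Not to be pressed.
- pump_cap (a joint): travel of the cap of the square white plastic pump bottle (62 mm square, cap 30 mm across on a thin stem, cap top 173 mm above the table, fixed in a 90 mm square plywood foot): 0 = up, 0.010 m = fully down, same spring. Not to be pressed.
Mind the look-alikes: they are no part of the job. What is shaped like the part that bears squat_top but red is not meant.

How it is judged:
By the outcome, as a careful person would: the job done as asked, in the order asked, and still so for the second after the job is handed in, with the robot touching nothing.
It also fails if it takes over 29 s, if anything falls off the work surface, if the arm or the gripper's body presses on something with over 40 N, if the wrist force passes 120 N, or if a joint passes its speed limit or range.

ROBOT

A 6-joint arm with a two-finger parallel gripper is mounted at the origin on the work surface. World frame = base frame: x ahead of the robot, y to its left, z up, the work surface at z = 0. Lengths are in mm, angles in rad, forces in N, time in s.
With the tool pointing down it reaches from about 350 to 875 mm from the base axis. Payload 4.2 kg.
Tool frame: the origin (TCP) lies on the mounting face of the last link; the fingertips stand 173 mm ahead of it and the grasp point (between the pads) lies grip_point_offset ahead of it (grip_point_offset is the distance from the TCP to the grasp point, in mm); z points along the fingers, y is the line along which they close (so a half turn about z gives the same grasp; the last joint's range is limited). The gripper opens to 85 mm and grips with 20 to 120 N. Pads are 22 mm wide; open, the fingers measure 114 mm over their backs; the gripper's body (76 mm by 85 mm) begins 54 mm behind the grasp point. The pads swing forward as they close: fully open they stand 13 mm farther back than shut.
Start: joints at [1.466, 0.385, 0.008, 0, -1.194, -0.259], TCP at [222.36, 584.086, 404.712] pointing down, gripper open.
Joint ranges: [-3.14, 3.14], [-1.21, 2.06], [-1.07, 1.41], [-3.16, 2.05], [-2.99, -0.16], [-3.1, 3.1]. Speed limits (rad/s): [2.79, 2.79, 3.14, 3.14, 3.14, 3.14].

INTERFACE

Orientations are given as a unit quaternion [x, y, z, w].
In Python, from bench import read_state, get_image, job_done, recognise, place_of, grip_point_offset gives the robot as it stands. The module is installed in compiled form; this text tells all that it offers.
- The arm moves only by the tool carry_out, never from a script. Its arguments are lists of equal length, an entry for each row: "slide": the shift along the tool's x, y, z in m, a list of three; "roll": the turn about the tool's z in degrees; "claw": the finger opening in m, from 0 to 0.0854. A call has 1 to 8 rows; each row is the pose to reach, as a shift and turn from the pose commanded when the call began, along the tool's axes at that moment; what a row does not reach only later rows make up. A row lasts 1/8 s, in which the tool goes at most 62.5 mm and 10.7 degrees, less where a joint would pass 70% of its speed; a pose out of reach is approached as far as the arm can. A call with a gripper value outside its range is refused whole. The fingers move at their own pace and stop on an object; the grip force is fixed at half the most. Time passes only in rows, so rows that repeat a pose let the fingers close. It gives the time, the measured TCP pose, the force, the opening and the grip force at its end, in the units of the state.
- read_state(): the state, without advancing time (a new reading comes with each control period).
- get_image(name): name is "scene" or "top" or "wrist"; returns a dict with "img" (400x640x3 uint8, red, green, blue), "z_map" (400x640 float32, mm along the optical axis (not along the pixel's ray), 0 where there is no reading), "mtx" (3x3 intrinsics, pixels), "world_from_camera" (4x4, takes a point from camera to world coordinates); the wrist camera has in their place "T_tool_cam" (4x4, takes a point from camera to tool coordinates, whose origin is the TCP and whose axes are the flange's). Camera axes: x right, y up, looking along -z (the intrinsics and any distortion apply to the point x, -y, -z); pixel columns grow to the right and rows downward; lengths in mm; the calibration is good to about 2 mm. A picture is of the moment at which its call begins: read the wrist's pose just before it.
- job_done(): hands the job in; it is judged then, once.
Trained networks look in a picture, given as the dict that the camera call returned (one of the last four; its "shot" number tells which), for a name from the list of things; names that differ only in an ending like _2 or _b are one class to them, and where a whole thing is asked for, a point or a joint stands for the part that bears it (a point fixed in the world has none). Each returns a list of dicts, best first, with "conf" (0 to 1); they miss things now and then, are a little off and sometimes report something else, mostly with a low value. They report only what shows in the picture. A call takes as long as a camera call. They do not tell look-alikes from the thing itself.
- recognise(picture, thing): "at" ([column, row] in pixels, amid what is visible of it).
- place_of(picture, thing): "at" ([column, row] in pixels: a listed point, or the origin of a listed thing).
The state is a dict: "clock": time; "joints": joint angles; "joint_vel": joint speeds; "joint_efforts": joint torques, N m; "position": TCP position; "ee_rot": TCP orientation; "contact_force": force on the tool from outside, world axes, zero at the start; "wrist_torque": the same for the moment, N m; "gripper_width": finger opening in mm; "grasp_force": force on a finger pad.
Only numpy, scipy, OpenCV 4.12 (cv2) and the standard library are available. Lean on these libraries where they do the work, as an engineer would, in place of code of your own. Each camera call takes 0.05 s, during which the arm holds its last target. There are 200 camera calls.

## Working session

There is one attempt and no reset: what is moved stays moved. The work goes in short steps, Python scripts to look and compute and a tool call to move; the robot and the scene stay as the last step left them, time stands still between calls to the robot, and variables do not carry over. Pictures are saved under pics/ and viewed, at most 10 in all, crops included, and the job is handed in when it is done.

Besides the shell and the picture viewer there is one more tool, called after "Call:" as name([rows], argument=value, ...), one row to a line, values as JSON. carry_out: Moves the arm, as the interface text tells. Its arguments: {"type":"object","properties":{"slide":{"type":"array"},"roll":{"type":"array"},"claw":{"type":"array"}},"required":["slide","roll","claw"]}

```bash
mkdir -p pics; cat > h.py <<'E'
import numpy as np, cv2
from bench import *
def world(p,uv,st=None,r=2):
    u,v=int(round(uv[0])),int(round(uv[1]))
    z=p["z_map"][max(v-r,0):v+r+1,max(u-r,0):u+r+1]; z=z[z>0]
    if z.size==0: return None
    z=np.median(z); K=p["mtx"]
    c=np.array([(uv[0]-K[0,2])/K[0,0]*z,-(uv[1]-K[1,2])/K[1,1]*z,-z,1])
    return (p["world_from_camera"]@c)[:3]
E
python3 - <<'E'
from h import *
s=read_state(); print(s["clock"],s["position"],s["ee_rot"],s["contact_force"],grip_point_offset)
for n in ("scene","top"):
    p=get_image(n); cv2.imwrite(f"pics/{n}0.png",p["img"][:,:,::-1])
    for t in ("squat_top","slim_cap","pump_cap"):
        for d in place_of(p,t)[:4] if t=="squat_top" else recognise(p,t)[:3]:
            print(n,t,np.round(d["at"]),round(d["conf"],2),np.round(world(p,d["at"]),0) if world(p,d["at"]) is not None else None)
E
```

```text
0.0 [222.28392302 583.90865473 403.62418434] [ 9.83484026e-01 -1.80991681e-01 -1.58236944e-04  1.07512377e-03] [ 1.02258667 -0.70126644  0.10559941] 154.70000000000002
scene squat_top [438. 158.] 0.56 [332. 254. 143.]
scene squat_top [304. 208.] 0.48 [ 545. -207.  146.]
scene squat_top [261. 161.] 0.46 [ 277. -315.  145.]
scene squat_top [158. 182.] 0.45 [ 258. -651.   80.]
scene slim_cap [365. 190.] 0.45 [536. -35. 185.]
top squat_top [357. 248.] 0.68 [ 279. -304.  145.]
top squat_top [327. 169.] 0.66 [ 542. -212.  146.]
top squat_top [186. 238.] 0.65 [317. 255. 146.]
top squat_top [456. 220.] 0.59 [ 368. -632.  145.]
top slim_cap [325. 169.] 0.64 [ 545. -205.  145.]
top slim_cap [272. 174.] 0.4 [522. -33. 191.]
top pump_cap [170. 185.] 0.6 [491. 304. 173.]
```

View pics/scene0.png

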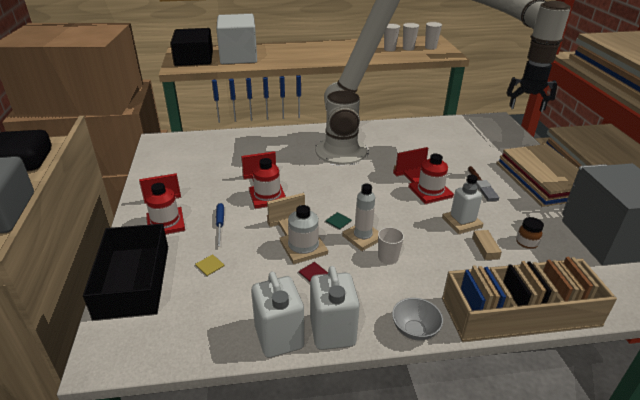

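View pics/top0.png

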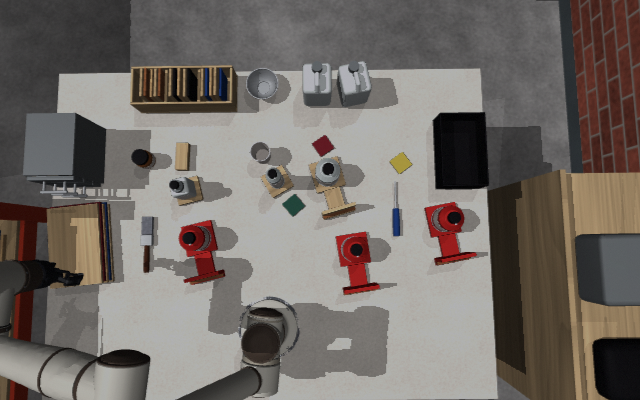

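The scene shows three red look-alikes. The aluminium squat can with the plywood board is at scene (304,208) and top (327,169), which is about (543,-210,145) in world coordinates. The slim can is at (272,174) and the pump at (170,185) in the top view. I'm moving over the squat can with the claw shut.

Call:
carry_out([
  [0.04,0.043,-0.03],
  [0.08,0.086,-0.04],
  [0.12,0.129,-0.04],
  [0.16,0.172,-0.04],
  [0.2,0.215,-0.04],
  [0.24,0.258,-0.04],
  [0.28,0.301,-0.04],
  [0.32,0.344,-0.04],
], roll=[0,0,0,0,0,0,0,0], claw=[0,0,0,0,0,0,0,0])

```text
clock: 1.4
position: [399.2, 146.8, 445.2]
ee_rot: [0.984, -0.181, 0.001, -0.001]
contact_force: [1.6, 0.0, 0.3]
gripper_width: 0.3
grasp_force: 0.0
```

Call:
carry_out([
  [0.04,0.043,0],
  [0.08,0.086,0],
  [0.12,0.129,0],
  [0.16,0.172,0],
  [0.2,0.215,0],
  [0.24,0.258,0],
  [0.262,0.283,0.0],
  [0.262,0.283,0],
], roll=[0,0,0,0,0,0,0,0], claw=[0,0,0,0,0,0,0,0])

```text
clock: 2.4
position: [543.6, -211.0, 443.8]
ee_rot: [0.983, -0.183, -0.001, 0.0]
contact_force: [-0.3, 0.8, 0.4]
gripper_width: 0.3
grasp_force: 0.0
```

```bash
python3 - <<'E'
from h import *
from scipy.spatial.transform import Rotation as R
s=read_state(); p=get_image("wrist"); cv2.imwrite("pics/w1.png",p["img"][:,:,::-1])
T=np.eye(4);T[:3,:3]=R.from_quat(s["ee_rot"]).as_matrix();T[:3,3]=s["position"]
p["world_from_camera"]=T@p["T_tool_cam"]
print(s["clock"],s["position"],s["contact_force"],s["gripper_width"])
for d in place_of(p,"squat_top")[:3]: 
    w=world(p,d["at"]); print(d,w, None if w is None else T[:3,:3].T@(w-s["position"]))
# centroid of dark pixels at cap-top height
K=p["mtx"];v,u=np.mgrid[:400,:640];z=p["z_map"]
c=np.stack([(u-K[0,2])/K[0,0]*z,-(v-K[1,2])/K[1,1]*z,-z,np.ones_like(z)],-1)
w=(c@p["world_from_camera"].T)[...,:3]
m=(z>0)&(abs(w[...,2]-145)<5)&(np.hypot(w[...,0]-543,w[...,1]+210)<45)
q=w[m];print(len(q),q.mean(0),q.min(0),q.max(0),(q.min(0)+q.max(0))/2)
E
```

```text
2.4 [ 543.61793104 -210.98242789  443.75975378] [-0.26927384  0.7569453   0.41154527] 0.31678755094705074
{'at': [326.3, 186.8], 'conf': 0.76} [ 545.84072052 -214.65400387  145.83960034] [  3.75220961   2.51473494 297.91682752]
1651 [ 546.46036904 -214.87421092  145.52439158] [ 522.24911598 -234.11981646  140.05094955] [ 565.604899   -195.04730122  148.43846501] [ 543.92700749 -214.58355884  144.24470728]
```

View pics/w1.png

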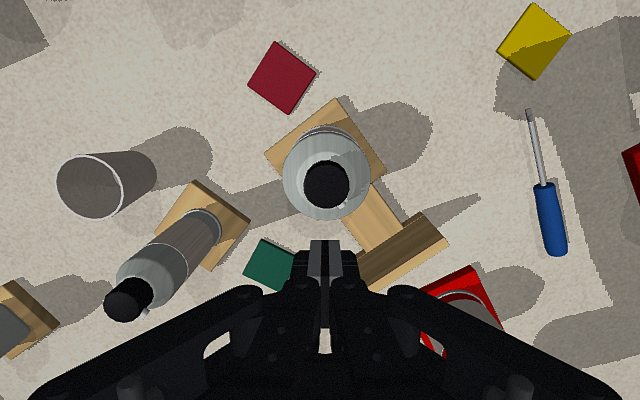

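The wrist view shows the black cap of the aluminium can at (326,187), with its board below. It is about 3 mm off centre. I'm correcting that and descending to about 10 mm above the cap.

Call:
carry_out([
  [0.003,0.003,0.04],
  [0.003,0.003,0.08],
  [0.003,0.003,0.105],
  [0.003,0.003,0.115],
  [0.003,0.003,0.115],
], roll=[0,0,0,0,0], claw=[0,0,0,0,0])

```text
clock: 3.12
position: [545.0, -212.1, 330.1]
ee_rot: [0.984, -0.18, 0.0, 0.0]
contact_force: [0.1, 0.6, 0.5]
gripper_width: -0.1
grasp_force: 0.0
```

Call:
carry_out([
  [0,0,0.005],
  [0,0,0.009],
  [0,0,0.012],
  [0,0,0.014],
  [0,0,0.016],
  [0,0,0.016],
], roll=[0,0,0,0,0,0], claw=[0,0,0,0,0,0])

```text
clock: 3.88
position: [545.0, -212.9, 314.6]
ee_rot: [0.984, -0.181, 0.0, 0.0]
contact_force: [-1.4, 2.0, 6.5]
gripper_width: 0.3
grasp_force: 2.9
```

Call:
carry_out([
  [0,0,0.0015],
  [0,0,0.003],
  [0,0,0.0045],
  [0,0,0.006],
  [0,0,0.006],
], roll=[0,0,0,0,0], claw=[0,0,0,0,0])

```text
clock: 4.5
position: [544.9, -212.8, 309.5]
ee_rot: [0.984, -0.181, 0.001, 0.0]
contact_force: [-3.7, 1.9, 8.9]
gripper_width: -0.0
grasp_force: 4.7
```

Call:
carry_out([
  [0,0,0.001],
  [0,0,0.002],
  [0,0,0.003],
  [0,0,0.003],
], roll=[0,0,0,0], claw=[0,0,0,0])

```text
clock: 5.0
position: [544.9, -212.7, 308.4]
ee_rot: [0.984, -0.18, 0.001, 0.001]
contact_force: [-5.9, 3.5, 16.9]
gripper_width: 0.1
grasp_force: 8.6
```

The force jumped while the tool nearly stopped, so the cap is at its stop. I'll push slightly further to be sure, then let go and retreat.

Call:
carry_out([
  [0,0,0.001],
  [0,0,0.0015],
  [0,0,0.0015],
], roll=[0,0,0], claw=[0,0,0])

```text
clock: 5.38
position: [544.8, -212.7, 308.3]
ee_rot: [0.984, -0.18, 0.001, 0.001]
contact_force: [-8.0, 6.3, 23.4]
gripper_width: -0.0
grasp_force: 11.7
```

Call:
carry_out([
  [0,0,-0.01],
  [0,0,-0.025],
  [0,0,-0.06],
  [0,0,-0.1],
  [0,0,-0.135],
  [0,0,-0.135],
  [0,0,-0.135],
], roll=[0,0,0,0,0,0,0], claw=[0,0,0,0,0,0,0])

```text
clock: 6.25
position: [544.7, -212.8, 437.3]
ee_rot: [0.983, -0.181, -0.001, -0.0]
contact_force: [-0.3, -0.8, -0.7]
gripper_width: 0.1
grasp_force: 0.0
```

```bash
python3 - <<'E'
from h import *
from scipy.spatial.transform import Rotation as R
s=read_state(); p=get_image("wrist")
T=np.eye(4);T[:3,:3]=R.from_quat(s["ee_rot"]).as_matrix();T[:3,3]=s["position"]
p["world_from_camera"]=T@p["T_tool_cam"]
print(s["clock"],s["position"],s["contact_force"])
for d in place_of(p,"squat_top")[:2]: print(d,world(p,d["at"]))
E
```

```text
6.25 [ 544.66780642 -212.78036385  437.27838016] [-0.26844701 -0.84475865 -0.68988466]
{'at': [326.6, 194.8], 'conf': 0.7} [ 541.82104663 -214.5386352   145.74960918]
```

The cap bottomed at 23 N with no further travel, and it is back up at 145.7 mm.

```bash
python3 -c "
from bench import *
print(job_done())"
```

```text
the job is handed in; nothing more can be done
None
```

I pressed the squat aluminium can's cap down to its stop (23 N, no further travel) and let go. It sprang back to about 145.7 mm, the other two caps were not touched, and the job was handed in at about 6.3 s.

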